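# Pack the hanging leg of the gas hob

## Robot

A 6-joint arm with a two-finger parallel gripper is mounted at the origin on the work surface. World frame = base frame: x ahead of the robot, y to its left, z up, the work surface at z = 0. Lengths are in m, angles in rad, forces in N, time in s.
With the tool pointing down it reaches from about 0.35 to 0.975 m from the base axis. Payload 4.9 kg.
Tool frame: the origin (TCP) lies midway between the tips of the shut fingers; the grasp point (between the pads) lies 19 mm behind it (manip.pinch_z is the x of the grasp point in the tool frame, in m); x points along the fingers, y is the direction in which the jaws open and shut, and the axes are right-handed (so a half turn about x gives the same grasp; the last joint's range is limited). The gripper opens to 85 mm and grips with 20 to 120 N. Pads are 22 mm wide; open, the fingers measure 114 mm over their backs; the gripper's body (76 mm by 85 mm) begins 54 mm behind the grasp point. The pads swing forward as they close: fully open they stand 13 mm farther back than shut.
Start: joints at [0.993, 0.053, 1.613, -0, 1.476, -0.119], TCP at [0.277, 0.56, 0.231] pointing down, gripper open.
Joint ranges: [-3.01, 3.01], [-1.01, 2.22], [0.06, 2.58], [-1.02, 4.17], [0.09, 2.62], [-3.14, 3.14]. Speed limits (rad/s): [2.57, 2.57, 3.14, 3.14, 3.14, 3.14].

## Interface

Orientations are given as a unit quaternion [w, x, y, z].
In Python, from plant import sensors, cams, workorder, manip gives the robot as it stands.
- The arm moves only by the tool drive_tool, never from a script. Its argument "series" is a list of rows, each an object of numbers: "x", "y", "z": the shift along the tool's x, y, z in units of 25 mm (1.0 is 25 mm); "ax", "ay", "az": the turn, a rotation vector about the tool's x, y, z in units of 5 degrees (1.0 is 5 degrees). A call has 1 to 5 rows; each row is the pose to reach, as a shift and turn from the pose commanded when the call began, along the tool's axes at that moment; what a row does not reach only later rows make up. A row lasts 1/12 s, in which the tool goes at most 41.7 mm and 7.16 degrees, less where a joint would pass 70% of its speed; a pose out of reach is approached as far as the arm can. A call with a gripper value outside its range is refused whole. "hand" is the opening, from 0 (shut) to 1 (fully open), set as the call begins (left out, the last holds). The fingers move at their own pace and stop on an object; the grip force is fixed at half the most. Time passes only in rows, so rows that repeat a pose let the fingers close. It gives the time, the measured TCP pose, the force and the opening at its end, in the units of the state.
- sensors.state(): the state, without advancing time (a new reading comes with each control period).
- cams.grab_frame(name): name is "scene" or "top" or "wrist"; returns a dict with "img" (384x512x3 uint8, blue, green, red), "camera_matrix" (3x3 intrinsics, pixels), "k1" (the pictures are not rectified: a ray, as slopes to the right and down, at radius r is drawn at 1 + k1 r^2 times it, then the intrinsics apply), "cam_to_world" (4x4, takes a point from camera to world coordinates). Camera axes: x right, y down, z forward; pixel columns grow to the right and rows downward; lengths in m; the calibration is good to about 2 mm. A picture is of the moment at which its call begins. There is no depth.
- workorder.job_done(): hands the job in, once; it reports no verdict.
The state is a dict: "time": time; "joint_pos": joint angles; "joint_vel": joint speeds; "joint_efforts": joint torques, N m; "tool_pos": TCP position; "tool_rot": TCP orientation; "contact_force": force on the tool from outside, world axes, zero at the start; "ft_torque": the same for the moment, N m; "gripper_width": opening from 0.0 (shut) to 1.0 (fully open).
Only numpy, scipy, OpenCV 4.12 (cv2) and the standard library are available. Lean on these libraries where they do the work, as an engineer would, in place of code of your own. Each camera call takes 0.05 s, during which the arm holds its last target.

## Task

One of the hob's two legs on the side facing the loose wooden packers hangs clear of the granite. Try the packers under its rubber foot and slide in the thickest one that will go without forcing, far enough that the whole foot stands over it (the leg's screw takes up the last few millimetres later). Leave all three packers lying flat on the worktop, and do not shove the hob or disturb the other kitchen things.

Things in the scene. Friction and masses are not known exactly. Their poses are not given: they have to be found in the camera images.
- hob: Two-burner gas hob, does not move; front (taps) faces its -x. 340 mm along x, 580 along y; origin on the granite under its centre. Tray underside 62 mm up, glass top 100, pan supports 139. On its -y side two brackets 44 mm wide reach 58 mm out, 62 to 67 mm up; each holds a screw leg at y = -330 mm: front leg x = -80 mm, rear leg x = +80 mm. Beyond the legs (-y) the granite is bare for 180 mm.
- leg_short: The leg that hangs clear, rigid: rubber foot 30 mm across and 16 high on an upright 10 mm screw, its end 100 mm above the foot's underside. Origin at the centre of the foot's flat underside, z up: its height is the gap over the granite, 17 to 28 mm, different each time. It is the front or the rear leg on the hob's -y side.
- leg_sound: The other leg on that side, alike, its foot standing on the granite. Origin at the centre of the foot's underside.
- packer_thin: Flat hardwood packer, loose, 100 mm long (its x) by 60 mm wide (its y) by 16 mm thick, about 70 g. The shortest and thinnest of three. Origin at the centre of its underside, z up.
- packer_medium: Flat hardwood packer, loose, 120 mm long (its x) by 60 mm wide (its y) by 20 mm thick, about 110 g. Origin at the centre of its underside, z up.
- packer_thick: Flat hardwood packer, loose, 140 mm long (its x) by 60 mm wide (its y) by 24 mm thick, about 150 g. The longest and thickest. Origin at the centre of its underside, z up.
- weight: Steel pressure cooker weight, bystander, 36 mm across, 58 mm tall, loose. Origin under its centre.
- salt_jar: White ceramic salt jar with closed lid, bystander, 84 mm across, 108 mm tall, loose. Origin under its centre.
- steamer_plate: Perforated aluminium steamer plate on three stub feet, bystander, 160 mm across, 17 mm high, loose. Origin under its centre.
- tumbler: Open steel tumbler, bystander, 72 mm across the rim, 100 mm tall, loose. Origin under its centre.
Mind the look-alikes: they are no part of the job. What is shaped like the packer_thin but green is not meant.

How it is judged:
At the end, for the whole second after the job is handed in: The thickest packer that goes in lies under the hanging foot (under 4.8 mm of gap left; the thick one always counts), the foot's centre 13 mm or more inside its edges. All packers lie flat on the granite (0.1 rad, 5 mm), at rest (((x of leg_short in the frame of packer_thin between -0.037 and 0.037 m and y of leg_short in the frame of packer_thin between -0.017 and 0.017 m and height (world z) of leg_short below 0.0208 m) or (x of leg_short in the frame of packer_medium between -0.047 and 0.047 m and y of leg_short in the frame of packer_medium between -0.017 and 0.017 m and height (world z) of leg_short below 0.0248 m) or (x of leg_short in the frame of packer_thick between -0.057 and 0.057 m and y of leg_short in the frame of packer_thick between -0.017 and 0.017 m)) and height (world z) of each of packer_thin, packer_medium, packer_thick below 0.005 m and angle between each of packer_thin, packer_medium, packer_thick's own z axis and vertical below 0.1 rad and linear speed of each of packer_thin, packer_medium, packer_thick below 0.02 m/s); the robot touches nothing.
It fails at once if a kitchen thing beside the job is pushed more than 30 mm from its place (distance of any of weight, salt_jar, steamer_plate, tumbler from where it was at the start of the episode above 0.03 m).
It fails at once if the salt jar, the tumbler or the weight is tipped (angle between any of salt_jar, tumbler, weight's own z axis and vertical above 0.5 rad).
It fails at once if a packer is rammed against the hanging leg with more than 90 N (contact force between any of packer_thin, packer_medium, packer_thick and leg_short above 90 N).
It fails at once if the robot shoves the hob or its legs with more than 30 N (contact force between any of the arm, the fingers and hob above 30 N or contact force between any of the arm, the fingers and leg_short above 30 N or contact force between any of the arm, the fingers and leg_sound above 30 N).
It also fails if it takes over 72 s, if anything falls off the work surface, if the arm or the gripper's body presses on something with over 40 N, if the wrist force passes 120 N, or if a joint passes its speed limit or range.

## Working session

There is one attempt and no reset: what is moved stays moved. The work goes in short steps, Python scripts to look and compute and a tool call to move; the robot and the scene stay as the last step left them, time stands still between calls to the robot, and variables do not carry over. Pictures are saved under pics/ and viewed, and the job is handed in when it is done.

Besides the shell and the picture viewer there is one more tool, called after ">>>" by a JSON object that holds its "op" and its "data", one argument or row to a line. drive_tool: Moves the arm, as the interface text tells. Its arguments: {"type":"object","properties":{"series":{"type":"array","items":{"type":"object","properties":{"x":{"type":"number"},"y":{"type":"number"},"z":{"type":"number"},"ax":{"type":"number"},"ay":{"type":"number"},"az":{"type":"number"}}}},"hand":{"type":"number"}},"required":["series"]}

```bash
ls; mkdir -p pics; cat > h.py <<'E'
import numpy as np, cv2
from plant import sensors, cams, workorder, manip
def und(f,u,v):
    K=np.array(f["camera_matrix"]);k1=f["k1"]
    return cv2.undistortPoints(np.array([[[u,v]]],float),K,np.array([k1,0,0,0.]))[0,0]
def ray(f,u,v):
    T=np.array(f["cam_to_world"]);s=und(f,u,v)
    return T[:3,3],T[:3,:3]@np.array([s[0],s[1],1.])
def plane(f,u,v,z):
    o,d=ray(f,u,v); return o+d*(z-o[2])/d[2]
def proj(f,P):
    T=np.array(f["cam_to_world"]);K=np.array(f["camera_matrix"])
    p=(np.atleast_2d(P)-T[:3,3])@T[:3,:3]; s=p[:,:2]/p[:,2:]
    r=(s**2).sum(1,keepdims=True); s=s*(1+f["k1"]*r)
    return s*[K[0,0],K[1,1]]+[K[0,2],K[1,2]]
E
python3 - <<'E'
from h import *
print(sensors.state()); print(manip.pinch_z)
import pickle
for n in ["scene","top","wrist"]:
    f=cams.grab_frame(n); cv2.imwrite(f"pics/{n}0.png",f["img"]); pickle.dump(f,open(n+"0.pkl","wb"))
    print(n,f["camera_matrix"],f["k1"],np.round(f["cam_to_world"],3))
E
```

```text
pics
{'time': 0.0, 'joint_pos': array([ 9.92989752e-01,  5.33660514e-02,  1.61427794e+00, -2.49071828e-05,
        1.47597316e+00, -1.19020641e-01]), 'joint_vel': array([ 0.0011326 , -0.0012991 , -0.00051559, -0.00133961, -0.00111158,
       -0.00229164]), 'joint_efforts': array([ 1.59395226e-03, -3.93659127e+01, -3.70189834e+01,  5.65739276e-05,
        6.71503163e-03, -5.53190986e-07]), 'tool_pos': array([0.27646958, 0.55984638, 0.23006689]), 'tool_rot': array([ 0.68834755,  0.16010983,  0.68881981, -0.16146134]), 'contact_force': array([ 0.48585041, -0.4903696 , -0.06189786]), 'ft_torque': array([0.03414439, 0.05064541, 0.00711531]), 'gripper_width': 1.0001573974360525}
-0.0187
scene [[402.55384834   0.         254.80864038]
 [  0.         402.55384834 192.71906878]
 [  0.           0.           1.        ]] -0.080317343077135 [[ 0.787  0.508 -0.351  1.031]
 [ 0.617 -0.655  0.436 -0.588]
 [-0.008 -0.56  -0.829  1.23 ]
 [ 0.     0.     0.     1.   ]]
top [[449.59473345   0.         253.21450641]
 [  0.         449.59473345 199.09220784]
 [  0.           0.           1.        ]] 0.03018803893469635 [[-0.009 -0.99   0.144  0.307]
 [-1.     0.009  0.     0.042]
 [-0.002 -0.144 -0.99   1.749]
 [ 0.     0.     0.     1.   ]]
wrist [[320.51807942   0.         254.55589412]
 [  0.         320.51807942 198.11032364]
 [  0.           0.           1.        ]] -0.029156059351815495 [[ 0.444  0.865  0.234  0.217]
 [ 0.896 -0.428 -0.119  0.588]
 [-0.003  0.262 -0.965  0.373]
 [ 0.     0.     0.     1.   ]]
```

View pics/scene0.png

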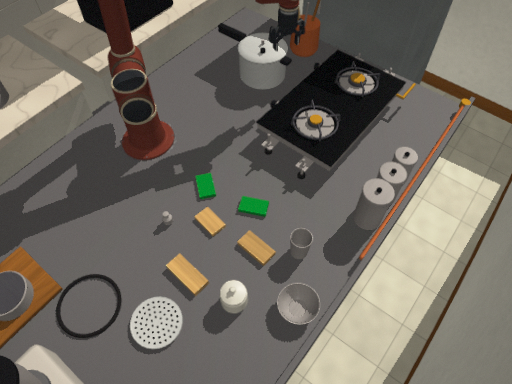

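View pics/top0.png

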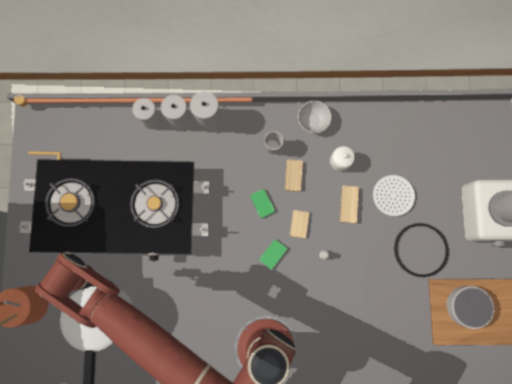

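View pics/wrist0.png

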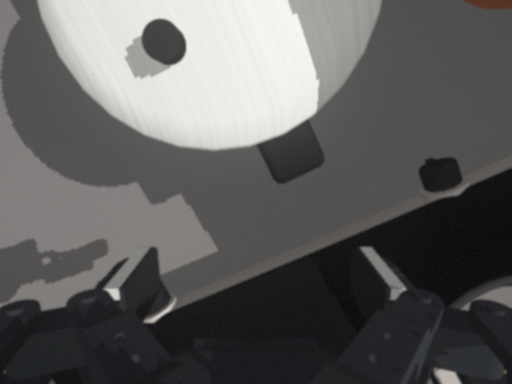

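```bash
python3 - <<'E'
import cv2
a=cv2.imread("pics/top0.png"); cv2.imwrite("pics/t0z.png",cv2.resize(a[120:290,170:370],None,fx=4,fy=3.5,interpolation=cv2.INTER_CUBIC)[:600])
a=cv2.imread("pics/scene0.png"); cv2.imwrite("pics/s0z.png",cv2.resize(a[110:300,150:330],None,fx=4,fy=3.15,interpolation=cv2.INTER_CUBIC)[:600])
a=cv2.imread("pics/scene0.png"); cv2.imwrite("pics/s0y.png",cv2.resize(a[120:190,240:340],None,fx=8,fy=8,interpolation=cv2.INTER_CUBIC)[:600])
E
```

```text
(no output)
```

View pics/t0z.png

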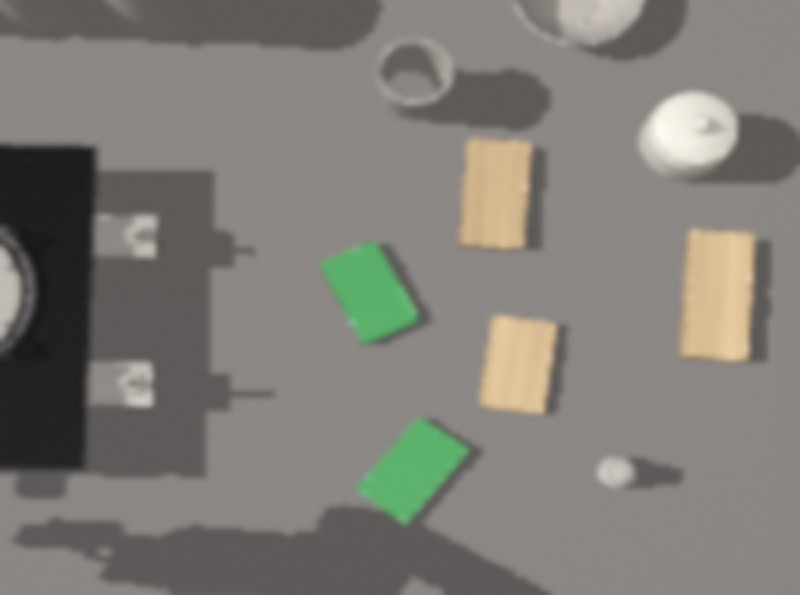

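View pics/s0y.png

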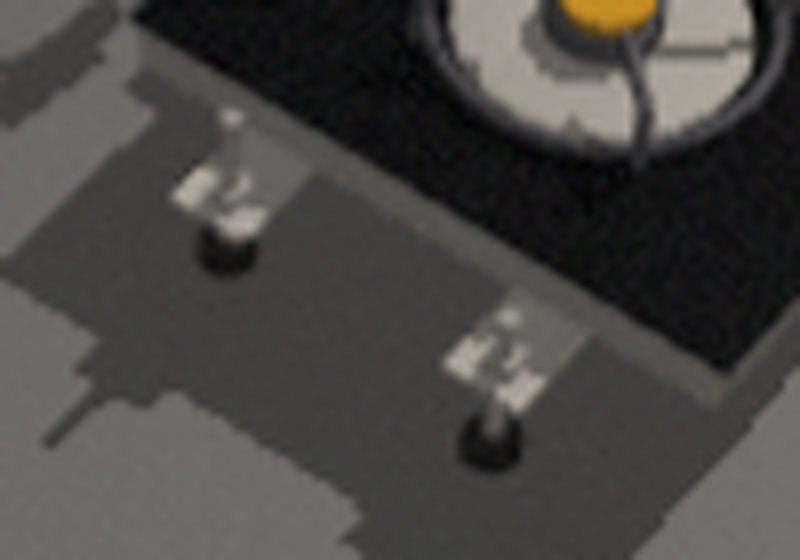

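```bash
cat > m.py <<'E'
from h import *
def packers(f,hs=(0.016,0.020,0.024)):
    hsv=cv2.cvtColor(f["img"],cv2.COLOR_BGR2HSV)
    m=cv2.inRange(hsv,(8,60,120),(28,200,255))
    cs,_=cv2.findContours(m,cv2.RETR_EXTERNAL,cv2.CHAIN_APPROX_NONE)
    out=[]
    for c in cs:
        if cv2.contourArea(c)<150: continue
        out.append((cv2.contourArea(c),c))
    return out
def rect(f,c,z):
    P=np.array([plane(f,p[0][0],p[0][1],z)[:2] for p in c]).astype(np.float32)
    r=cv2.minAreaRect(P); return r
E
python3 - <<'E'
from m import *
import pickle
for n in ["top","scene"]:
    f=pickle.load(open(n+"0.pkl","rb"))
    for a,c in packers(f):
        print(n,a,c.mean(0).round(),[tuple(np.round(np.hstack(rect(f,c,z)),4)) for z in (.016,.02,.024)])
f=pickle.load(open("top0.pkl","rb"))
for u,v,z in [(194,162.3,.1),(191,253.7,.1),(209.3,181.5,.067),(209.3,193.5,.067),(208.3,223.3,.067),(208.3,236,.067)]: print(plane(f,u,v,z).round(4))
# hob corners
g=cv2.cvtColor(f["img"],cv2.COLOR_BGR2GRAY)
m=(g<50).astype(np.uint8); m[:150]=0;m[256:]=0;m[:,:20]=0;m[:,202:]=0
cs,_=cv2.findContours(m,cv2.RETR_EXTERNAL,cv2.CHAIN_APPROX_NONE); c=max(cs,key=cv2.contourArea)
print("hob",np.hstack(rect(f,c,.1)), cv2.boxPoints(rect(f,c,.1)))
E
```

```text
top 772.0 [[ 12. 308.]] [(np.float64(0.1607), np.float64(0.9367), np.float64(0.1372), np.float64(0.1063), np.float64(4.5034)), (np.float64(0.161), np.float64(0.9347), np.float64(0.1369), np.float64(0.1061), np.float64(4.5035)), (np.float64(0.1613), np.float64(0.9326), np.float64(0.1366), np.float64(0.1059), np.float64(4.5027))]
top 5246.0 [[471. 311.]] [(np.float64(0.1283), np.float64(-0.7676), np.float64(0.309), np.float64(0.2392), np.float64(89.7781)), (np.float64(0.1288), np.float64(-0.7657), np.float64(0.3083), np.float64(0.2386), np.float64(89.7781)), (np.float64(0.1292), np.float64(-0.7638), np.float64(0.3076), np.float64(0.2381), np.float64(89.7781))]
top 398.5 [[299. 224.]] [(np.float64(0.4612), np.float64(-0.1341), np.float64(0.0645), np.float64(0.1021), np.float64(80.7492)), (np.float64(0.4609), np.float64(-0.1337), np.float64(0.0644), np.float64(0.1018), np.float64(80.7492)), (np.float64(0.4605), np.float64(-0.1333), np.float64(0.0642), np.float64(0.1016), np.float64(80.7492))]
top 205.0 [[ 68. 201.]] [(np.float64(0.5585), np.float64(0.7606), np.float64(0.0636), np.float64
[... 2523 characters left out ...]
8), np.float64(0.0603), np.float64(0.1083), np.float64(80.4329))]
scene 533.0 [[412. 182.]] [(np.float64(0.951), np.float64(0.5168), np.float64(0.015), np.float64(0.9103), np.float64(0.0035)), (np.float64(0.9512), np.float64(0.5131), np.float64(0.015), np.float64(0.9073), np.float64(0.0035)), (np.float64(0.9515), np.float64(0.5095), np.float64(0.0149), np.float64(0.9043), np.float64(0.0035))]
[0.6886 0.2634 0.1   ]
[0.3484 0.2708 0.1   ]
[0.6211 0.209  0.067 ]
[0.5749 0.2087 0.067 ]
[0.4617 0.2119 0.067 ]
[0.4142 0.2116 0.067 ]
hob [ 0.52636415  0.56143904  0.58208746  0.34277102 88.51611328] [[0.34749928 0.27493107]
 [0.6901553  0.26605475]
 [0.70522904 0.847947  ]
 [0.36257297 0.8568233 ]]
```

```bash
python3 - <<'E'
from m import *
import pickle
f=pickle.load(open("scene0.pkl","rb"))
for n,xy,h in [("front",(.4379,.2336),(.1,.117,.121,.125,.128)),("rear",(.5978,.2294),(.1,.117,.121,.125,.128))]:
    for z in h: print(n,z,proj(f,[*xy,z]).round(2))
    for z in (.0,.017,.028): print(n,'foot bottom',z,proj(f,[*xy,z]).round(2))
for u,v,xy in [(269,134.6,(.4379,.2336)),(303.6,159.6,(.5978,.2294))]:
    o,d=ray(f,u,v)
    # closest point of ray to vertical line
    d2=d[:2]; t=((np.array(xy)-o[:2])@d2)/(d2@d2); print((o+d*t).round(4))
E
```

```text
front 0.1 [[268.16 137.59]]
front 0.117 [[268.25 134.51]]
front 0.121 [[268.27 133.77]]
front 0.125 [[268.29 133.04]]
front 0.128 [[268.3  132.48]]
front foot bottom 0.0 [[267.69 154.62]]
front foot bottom 0.017 [[267.76 151.85]]
front foot bottom 0.028 [[267.81 150.03]]
rear 0.1 [[302.96 158.73]]
rear 0.117 [[303.39 155.72]]
rear 0.121 [[303.49 155.01]]
rear 0.125 [[303.59 154.29]]
rear 0.128 [[303.67 153.75]]
rear foot bottom 0.0 [[300.6  175.28]]
rear foot bottom 0.017 [[300.98 172.59]]
rear foot bottom 0.028 [[301.23 170.83]]
[0.4402 0.2352 0.1166]
[0.6002 0.2307 0.0956]
```

```bash
cat >> h.py <<'E'
from scipy.spatial.transform import Rotation as Ro
def cur():
    s=sensors.state(); q=s["tool_rot"]; return np.array(s["tool_pos"]),Ro.from_quat([q[1],q[2],q[3],q[0]]).as_matrix(),s
def go(p,R):
    """print units to reach p,R from now"""
    p0,R0,s=cur()
    d=R0.T@(np.array(p)-p0)/0.025; w=np.degrees(Ro.from_matrix(R0.T@R).as_rotvec())/5
    print("from",p0.round(4),"xyz",d.round(3),"axyz",w.round(3),"rows>=",np.ceil(max(np.linalg.norm(d)*25/41.7,np.linalg.norm(w)*5/7.16)))
def Rt(xd,yd):
    x=np.array(xd,float);x/=np.linalg.norm(x); y=np.array(yd,float); y-=x*(x@y); y/=np.linalg.norm(y)
    return np.stack([x,y,np.cross(x,y)],1)
E
python3 - <<'E'
from h import *
import pickle
f=pickle.load(open("wrist0.pkl","rb")); p,R,s=cur(); T=f["cam_to_world"]
print("R",R.round(3)); print("cam in tool",(R.T@(T[:3,3]-p)).round(4)); print((R.T@T[:3,:3]).round(3))
f=pickle.load(open("top0.pkl","rb"))
for n,u,v,z in [("tumb",273.5,141,.1),("g1",262,204,.016),("g2",274,254,.02),("salt",343,157,.1),("wt",324,255,.05),("plate",394,196,.017)]: print(n,plane(f,u,v,z).round(3))
E
```

```text
R [[-0.001  0.443  0.897]
 [-0.001  0.897 -0.443]
 [-1.    -0.002 -0.   ]]
cam in tool [-0.1428 -0.0009 -0.0658]
[[ 0.001 -0.262  0.965]
 [ 1.    -0.001 -0.001]
 [ 0.001  0.965  0.262]]
tumb [ 0.768 -0.036  0.1  ]
g1 [0.54  0.009 0.016]
g2 [ 0.346 -0.035  0.02 ]
salt [ 0.704 -0.296  0.1  ]
wt [ 0.34  -0.221  0.05 ]
plate [ 0.566 -0.504  0.017]
```

```bash
cat > look.py <<'E'
from h import *
import sys
a=np.radians(float(sys.argv[1])); tgt=[float(v) for v in sys.argv[2:5]]
R=Rt([0,np.sin(a),-np.cos(a)],[-1,0,0]); 
if len(sys.argv)>5:
    d=float(sys.argv[5]); x,y,z=R.T; fw=.965*x+.262*z
    tgt=np.array(tgt)-d*fw+.1428*x+.0658*z
print(tgt); go(tgt,R); print(cur()[2]["joint_pos"].round(2))
E
python3 look.py 0 .48 .1 .25
```

```text
[0.48, 0.1, 0.25]
from [0.2765 0.5599 0.2303] xyz [ -0.769 -12.891  15.445] axyz [-2.3258e+01 -2.0000e-02  9.0000e-03] rows>= 17.0
[ 0.99  0.05  1.61  0.    1.48 -0.12]
```

>>> {"op": "drive_tool", "data": {
  "series": [
    {"x": -0.2,"y": -1.1,"z": 1.3,"ax": -1.4},
    {"x": -0.4,"y": -2.2,"z": 2.6,"ax": -2.8},
    {"x": -0.6,"y": -3.2,"z": 3.9,"ax": -4.2},
    {"x": -0.8,"y": -4.2,"z": 5.1,"ax": -5.6},
    {"x": -0.8,"y": -5.2,"z": 6.3,"ax": -7}
  ]
}}

```text
schema error: expected keys x, y, z, ax, ay, az
```

```bash
python3 look.py 0 .48 .1 .25
```

```text
[0.48, 0.1, 0.25]
from [0.2765 0.5599 0.2303] xyz [ -0.769 -12.891  15.445] axyz [-2.3258e+01 -2.0000e-02  9.0000e-03] rows>= 17.0
[ 0.99  0.05  1.61  0.    1.48 -0.12]
```

All keys are required in each row.

>>> {"op": "drive_tool", "data": {
  "series": [
    {"x": -0.8,"y": -5.2,"z": 6.3,"ax": -7,"ay": 0,"az": 0},
    {"x": -0.8,"y": -5.2,"z": 6.3,"ax": -7,"ay": 0,"az": 0},
    {"x": -0.8,"y": -5.2,"z": 6.3,"ax": -7,"ay": 0,"az": 0},
    {"x": -0.8,"y": -5.2,"z": 6.3,"ax": -7,"ay": 0,"az": 0},
    {"x": -0.8,"y": -5.2,"z": 6.3,"ax": -7,"ay": 0,"az": 0}
  ]
}}

```text
time: 0.57
tool_pos: [0.3581, 0.3782, 0.2505]
tool_rot: [0.705, -0.051, 0.705, 0.05]
contact_force: [1.1, 0.3, 0.4]
gripper_width: 1.001
```

```bash
python3 look.py 0 .48 .1 .25
```

```text
[0.48, 0.1, 0.25]
from [0.3581 0.3782 0.2505] xyz [  0.022 -11.709   3.236] axyz [-1.6358e+01 -6.0000e-03  1.0000e-03] rows>= 12.0
[ 0.67 -0.21  1.83 -0.    1.52 -1.04]
```

>>> {"op": "drive_tool", "data": {
  "series": [
    {"x": 0,"y": -7.2,"z": 2,"ax": -7,"ay": 0,"az": 0},
    {"x": 0,"y": -7.2,"z": 2,"ax": -7,"ay": 0,"az": 0},
    {"x": 0,"y": -7.2,"z": 2,"ax": -7,"ay": 0,"az": 0},
    {"x": 0,"y": -7.2,"z": 2,"ax": -7,"ay": 0,"az": 0},
    {"x": 0,"y": -7.2,"z": 2,"ax": -7,"ay": 0,"az": 0}
  ]
}}

```text
time: 0.98
tool_pos: [0.4305, 0.2114, 0.2505]
tool_rot: [0.665, -0.239, 0.665, 0.239]
contact_force: [1.0, -0.5, 0.2]
gripper_width: 0.999
```

```bash
python3 look.py 30 .518 .2315 .03 .3
```

```text
[0.518      0.14706487 0.15064593]
from [0.4305 0.2114 0.2505] xyz [ 3.996 -4.212  1.058] axyz [-9.845 -5.604  2.639] rows>= 9.0
[ 0.3  -0.32  1.92 -0.    1.54 -1.96]
```

>>> {"op": "drive_tool", "data": {
  "series": [
    {"x": 1,"y": -4.2,"z": 1,"ax": -6,"ay": -3.4,"az": 1.6},
    {"x": 1,"y": -4.2,"z": 1,"ax": -6,"ay": -3.4,"az": 1.6},
    {"x": 1,"y": -4.2,"z": 1,"ax": -6,"ay": -3.4,"az": 1.6},
    {"x": 1,"y": -4.2,"z": 1,"ax": -6,"ay": -3.4,"az": 1.6},
    {"x": 1,"y": -4.2,"z": 1,"ax": -6,"ay": -3.4,"az": 1.6}
  ]
}}

```text
time: 1.4
tool_pos: [0.5168, 0.1461, 0.2247]
tool_rot: [0.656, -0.314, 0.503, 0.467]
contact_force: [-0.5, -0.6, 0.1]
gripper_width: 0.998
```

```bash
python3 look.py 30 .518 .2315 .03 .3;python3 look.py 45 .518 .2315 .03 .3
```

```text
[0.518      0.14706487 0.15064593]
from [0.5168 0.1461 0.2247] xyz [ 2.837 -0.201 -0.831] axyz [-4.221 -2.37   1.132] rows>= 4.0
[-0.02 -0.23  1.91  0.31  1.41 -2.82]
[0.518      0.11871647 0.1246816 ]
from [0.5168 0.1461 0.2247] xyz [ 3.489 -0.677 -2.14 ] axyz [-4.067 -5.333  1.686] rows>= 5.0
[-0.02 -0.23  1.91  0.31  1.41 -2.82]
```

```bash
cat > snap.py <<'E'
from h import *
import sys,pickle
n,t=sys.argv[1:3]
f=cams.grab_frame(n); pickle.dump(f,open(t+".pkl","wb"));cv2.imwrite("pics/"+t+".png",f["img"])
p,R,s=cur(); print(s["time"],p.round(4),s["joint_pos"].round(2),s["contact_force"].round(1))
E
python3 snap.py wrist w1
```

```text
1.45 [0.5162 0.1453 0.224 ] [-0.02 -0.23  1.91  0.31  1.41 -2.83] [ 0.6 -1.2 -0.7]
```

View pics/w1.png

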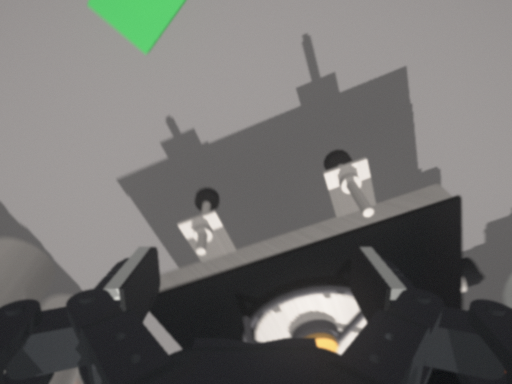

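```bash
cat > look2.py <<'E'
from h import *
import sys
a,ph=np.radians([float(sys.argv[1]),float(sys.argv[2])]); tgt=np.array([float(v) for v in sys.argv[3:6]])
h=np.array([np.cos(ph),np.sin(ph),0]); R=Rt(h*np.sin(a)+[0,0,-np.cos(a)],[-h[1],h[0],0])
if len(sys.argv)>6:
    d=float(sys.argv[6]); x,y,z=R.T; fw=.965*x+.262*z
    tgt=tgt-d*fw+.1428*x+.0658*z
print(tgt); go(tgt,R)
E
python3 - <<'E'
from h import *
p,R,s=cur(); print(R.round(3)); 
E
for a in 40 50; do python3 look2.py $a 70 .518 .2315 .04 .3; done
```

```text
[[ 0.057 -0.929  0.365]
 [ 0.299  0.364  0.882]
 [-0.953  0.059  0.299]]
[0.48239491 0.13367583 0.14415104]
from [0.5162 0.1453 0.224 ] xyz [ 2.825  0.9   -1.858] axyz [-0.574 -4.508 -0.457] rows>= 4.0
[0.47675018 0.11816705 0.12449157]
from [0.5162 0.1453 0.224 ] xyz [ 3.376  0.838 -2.722] axyz [-0.616 -6.507 -0.408] rows>= 5.0
```

>>> {"op": "drive_tool", "data": {
  "series": [
    {"x": 3.1,"y": 0.9,"z": -2.3,"ax": -0.5,"ay": -5.5,"az": -0.4},
    {"x": 3.1,"y": 0.9,"z": -2.3,"ax": -0.5,"ay": -5.5,"az": -0.4},
    {"x": 3.1,"y": 0.9,"z": -2.3,"ax": -0.5,"ay": -5.5,"az": -0.4},
    {"x": 3.1,"y": 0.9,"z": -2.3,"ax": -0.5,"ay": -5.5,"az": -0.4},
    {"x": 3.1,"y": 0.9,"z": -2.3,"ax": -0.5,"ay": -5.5,"az": -0.4}
  ]
}}

```text
time: 1.87
tool_pos: [0.4683, 0.1702, 0.1694]
tool_rot: [0.76, -0.208, 0.352, 0.505]
contact_force: [-0.5, -0.0, -0.3]
gripper_width: 1.001
```

```bash
python3 snap.py wrist w2
```

```text
1.9167 [0.4698 0.1705 0.1721] [-0.19 -0.41  2.24  0.76  1.26 -3.13] [-0.1  0.1  1. ]
```

View pics/w2.png

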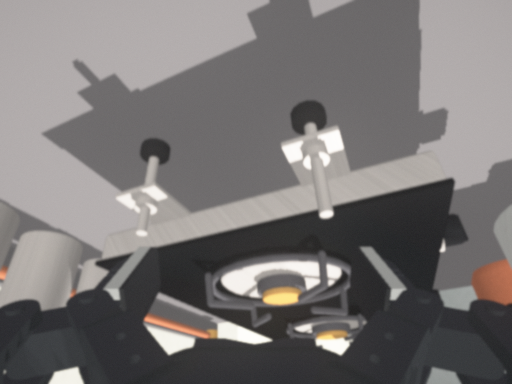

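```bash
python3 - <<'E'
import cv2
a=cv2.imread("pics/w2.png"); cv2.imwrite("pics/w2z.png",cv2.convertScaleAbs(cv2.resize(a[85:235,280:380],None,fx=5,fy=4,interpolation=cv2.INTER_CUBIC),alpha=1.8))
cv2.imwrite("pics/w2y.png",cv2.convertScaleAbs(cv2.resize(a[120:245,110:200],None,fx=5,fy=4,interpolation=cv2.INTER_CUBIC),alpha=1.8))
E
```

```text
(no output)
```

View pics/w2z.png

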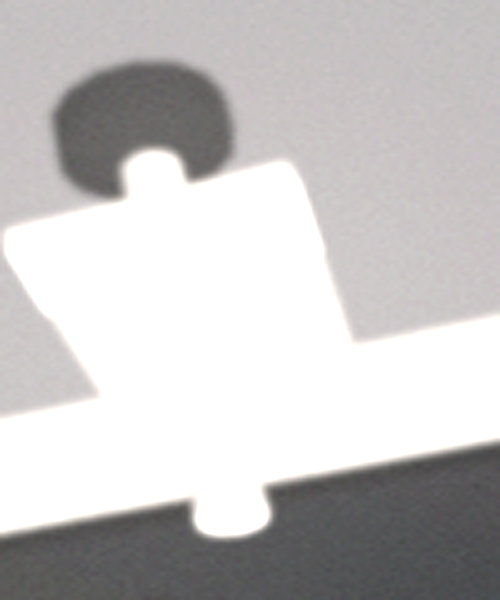

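View pics/w2y.png

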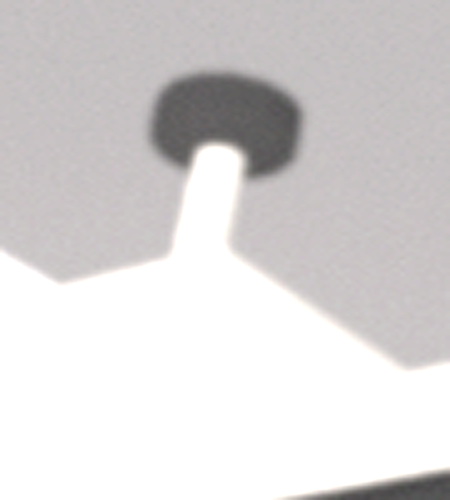

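```bash
python3 - <<'E'
from h import *
import pickle
F={n:pickle.load(open(n+".pkl","rb")) for n in ("scene0","w1","w2")}
leg={"front":np.array([.4379,.2336]),"rear":np.array([.5978,.2294])}
pix={"front":{"scene0":(269,134.8),"w1":(368,212),"w2":(326.2,212)},"rear":{"scene0":(303.6,159.8),"w1":(202,252),"w2":(142,233)}}
for n in leg:
    A=np.zeros((3,3));b=np.zeros(3)
    for k,(u,v) in pix[n].items():
        o,d=ray(F[k],u,v); 
        t=((leg[n]-o[:2])@d[:2])/(d[:2]@d[:2]); print(n,k,"line",(o+d*t).round(4))
        d=d/np.linalg.norm(d); M=np.eye(3)-np.outer(d,d); A+=M;b+=M@o
    print(n,"tri",np.linalg.solve(A,b).round(4))
for n,(u,v) in {"front":(308,100),"rear":(153,138.2)}.items():
    f=F["w2"]; C=f["cam_to_world"][:3,3]
    h=C[:2]-leg[n]; q=leg[n]+.015*h/np.linalg.norm(h)
    o,d=ray(f,u,v);t=((q-o[:2])@d[:2])/(d[:2]@d[:2]); print(n,"footbottom",(o+d*t).round(4),q, C.round(3))
    for z in (0,.02): print(proj(f,[*leg[n],z]).round(1),plane(f,u,v,0).round(4))
E
```

```text
front scene0 line [0.4402 0.2352 0.1155]
front w1 line [0.4392 0.2339 0.1193]
front w2 line [0.4403 0.2333 0.1206]
front tri [0.4405 0.2335 0.1195]
rear scene0 line [0.6003 0.2307 0.0945]
rear w1 line [0.5984 0.2291 0.1018]
rear w2 line [0.5995 0.2278 0.101 ]
rear tri [0.6008 0.2297 0.0989]
front footbottom [0.4359 0.2187 0.0222] [0.43597374 0.2187242 ] [0.412 0.036 0.232]
[[307.2  96.2]] [ 0.4384  0.2381 -0.    ]
[[310.2 111.5]] [ 0.4384  0.2381 -0.    ]
rear footbottom [0.5924 0.2136 0.0032] [0.58741749 0.21857394] [0.412 0.036 0.232]
[[159. 147.]] [0.5949 0.2161 0.    ]
[[156.5 161.8]] [0.5949 0.2161 0.    ]
```

```bash
cat > look3.py <<'E'
from h import *
import sys
a=np.radians(float(sys.argv[1])); d=float(sys.argv[2]);t=np.array([.445,.22,.015])
x=np.array([0,np.sin(a),-np.cos(a)]);z=np.array([1.,0,0]);y=np.cross(z,x);R=np.stack([x,y,z],1)
p=t-d*(.965*x+.262*z)+.1428*x+.0658*z; print(p); go(p,R)
E
python3 look3.py 50 .25
```

```text
[0.4453     0.14458292 0.07828244]
from [0.4698 0.1705 0.1721] xyz [ 1.913  0.352 -3.511] axyz [14.279  1.201  3.518] rows>= 11.0
```

>>> {"op": "drive_tool", "data": {
  "series": [
    {"x": 0,"y": 0,"z": -2,"ax": 6.8,"ay": 0.6,"az": 1.7},
    {"x": 0,"y": 0,"z": -2,"ax": 6.8,"ay": 0.6,"az": 1.7},
    {"x": 0,"y": 0,"z": -2,"ax": 6.8,"ay": 0.6,"az": 1.7},
    {"x": 0,"y": 0,"z": -2,"ax": 6.8,"ay": 0.6,"az": 1.7},
    {"x": 0,"y": 0,"z": -2,"ax": 6.8,"ay": 0.6,"az": 1.7}
  ]
}}

```text
time: 2.33
tool_pos: [0.4565, 0.1357, 0.1401]
tool_rot: [0.74, 0.034, 0.518, 0.428]
contact_force: [0.8, 0.1, 0.6]
gripper_width: 1.003
```

```bash
python3 look3.py 50 .25
```

```text
[0.4453     0.14458292 0.07828244]
from [0.4565 0.1357 0.1401] xyz [ 2.017 -0.728 -1.357] axyz [7.441 0.579 1.871] rows>= 6.0
```

>>> {"op": "drive_tool", "data": {
  "series": [
    {"x": 1,"y": -0.7,"z": -1.3,"ax": 7,"ay": 0.6,"az": 1.8},
    {"x": 1,"y": -0.7,"z": -1.3,"ax": 7,"ay": 0.6,"az": 1.8},
    {"x": 1,"y": -0.7,"z": -1.3,"ax": 7,"ay": 0.6,"az": 1.8},
    {"x": 1.9,"y": -0.7,"z": -1.3,"ax": 7,"ay": 0.6,"az": 1.8},
    {"x": 1.9,"y": -0.7,"z": -1.3,"ax": 7,"ay": 0.6,"az": 1.8}
  ]
}}

```text
time: 2.75
tool_pos: [0.4448, 0.145, 0.0791]
tool_rot: [0.647, 0.281, 0.637, 0.311]
contact_force: [-1.0, 0.4, -0.9]
gripper_width: 0.999
```

```bash
python3 look3.py 50 .25; python3 snap.py wrist w3
```

```text
[0.4453     0.14458292 0.07828244]
from [0.4448 0.145  0.0791] xyz [ 0.008 -0.035  0.02 ] axyz [ 0.508 -0.064  0.106] rows>= 1.0
2.8 [0.4449 0.1443 0.0791] [-0.32 -0.05  2.18  0.82  1.43 -2.23] [-0.7 -0.3  0.7]
```

View pics/w3.png

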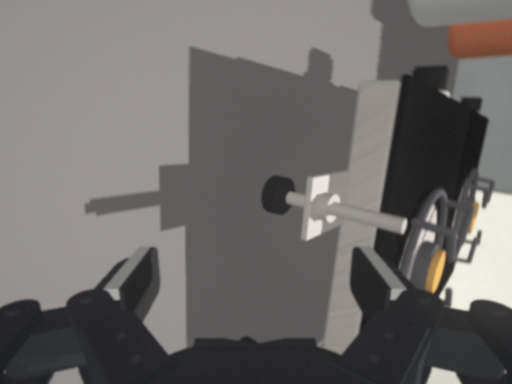

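```bash
python3 - <<'E'
from h import *
import pickle
f=pickle.load(open("w3.pkl","rb")); a=f["img"]
cv2.imwrite("pics/w3z.png",cv2.convertScaleAbs(cv2.resize(a[160:250,250:420],None,fx=4.7,fy=4.7,interpolation=cv2.INTER_CUBIC),alpha=1.8))
C=f["cam_to_world"][:3,3]; print(C)
for g in (.0185,.0195,.0205,.0215):
  for leg in ([.4379,.2336],[.4405,.2335]):
    th=np.linspace(0,2*np.pi,200); c=np.stack([leg[0]+.015*np.cos(th),leg[1]+.015*np.sin(th),th*0+g],1)
    p=proj(f,c); top=c+[0,0,.016]; pt=proj(f,top)
    al=np.vstack([p,pt])
    print(g,leg,"xmin",p[:,0].min().round(2),"foot y",al[:,1].min().round(2),al[:,1].max().round(2),"xmax",al[:,0].max().round(2),"tip",proj(f,[*leg,g+.1]).round(2))
E
```

```text
[0.3793872  0.03335258 0.17003476]
0.0185 [0.4379, 0.2336] xmin 258.1 foot y 170.25 211.48 xmax 297.24 tip [[398.64 218.4 ]]
0.0185 [0.4405, 0.2335] xmin 257.87 foot y 173.48 214.7 xmax 296.92 tip [[397.91 222.44]]
0.0195 [0.4379, 0.2336] xmin 259.1 foot y 170.43 211.77 xmax 298.29 tip [[400.31 218.79]]
0.0195 [0.4405, 0.2335] xmin 258.86 foot y 173.67 214.99 xmax 297.97 tip [[399.58 222.84]]
0.0205 [0.4379, 0.2336] xmin 260.1 foot y 170.62 212.06 xmax 299.34 tip [[402.   219.18]]
0.0205 [0.4405, 0.2335] xmin 259.86 foot y 173.87 215.29 xmax 299.01 tip [[401.26 223.24]]
0.0215 [0.4379, 0.2336] xmin 261.11 foot y 170.8 212.36 xmax 300.39 tip [[403.7  219.57]]
0.0215 [0.4405, 0.2335] xmin 260.86 foot y 174.06 215.59 xmax 300.07 tip [[402.95 223.65]]
```

View pics/w3z.png

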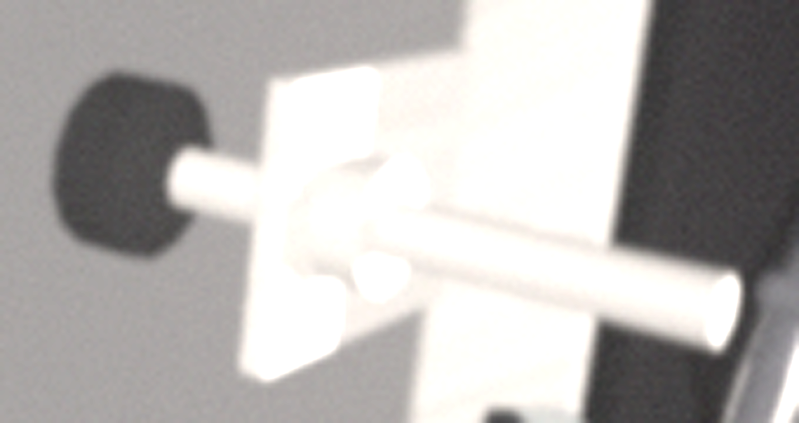

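```bash
python3 - <<'E'
from h import *
import pickle
from scipy.optimize import least_squares
f=pickle.load(open("w3.pkl","rb"))
ps=-.0259; X=np.array([np.cos(ps),np.sin(ps),0]);Y=np.array([-np.sin(ps),np.cos(ps),0]);Z=np.array([0,0,1.])
obs=np.array([307.9,177.4,301.5,238.7,403.6,226.4,261.3,174.9,214.7])
def model(q):
    L=np.array([.4379,.2336,0])+q[:3]; g=q[3]
    b=lambda u,v,z:L+u*X+v*Y+z*Z
    th=np.linspace(0,2*np.pi,100)[:,None]
    c=L+.015*np.cos(th)*X+.015*np.sin(th)*Y+g*Z
    p=proj(f,c); pp=np.vstack([p,proj(f,c+.016*Z)])
    return np.hstack([proj(f,b(-.022,-.018,.062))[0],proj(f,b(.022,-.018,.062))[0],proj(f,b(0,0,.1+g))[0],p[:,0].min(),pp[:,1].min(),pp[:,1].max()])
for w in ([1]*9,[1,1,1,1,1,1,0,0,0],[1,1,1,1,0,0,1,1,1]):
    r=least_squares(lambda q:(model(q)-obs)*w,[0,0,0,.02]); print(r.x.round(4),(model(r.x)-obs).round(2))
E
```

```text
[0.0034 0.0001 0.0004 0.0215] [-0.02 -0.67  0.06  0.29 -0.09 -1.38  0.07  0.23  1.98]
[ 0.0048  0.0031 -0.0014  0.0228] [-0.18  0.39  0.02  0.28  0.15 -0.6   1.93  1.4   2.69]
[ 0.0046  0.0045 -0.0021  0.02  ] [ 0.05 -0.34  0.27 -0.8  -4.86 -2.83 -0.36  0.27  1.02]
```

```bash
python3 look2.py 0 -4.7 .61 -.1125 .12
```

```text
[ 0.61   -0.1125  0.12  ]
from [0.4449 0.1443 0.0791] xyz [-8.914 -5.682  6.333] axyz [ 1.337 -0.27  -9.908] rows>= 8.0
```

>>> {"op": "drive_tool", "data": {
  "series": [
    {"x": -2,"y": -0.5,"z": 0.5,"ax": 0.7,"ay": -0.1,"az": -7},
    {"x": -5.5,"y": -3,"z": 3.5,"ax": 0.7,"ay": -0.1,"az": -7},
    {"x": -5.5,"y": -3,"z": 3.5,"ax": 0.7,"ay": -0.1,"az": -7},
    {"x": -5.5,"y": -3,"z": 3.5,"ax": 0.7,"ay": -0.1,"az": -7},
    {"x": -5.5,"y": -3,"z": 3.5,"ax": 0.7,"ay": -0.1,"az": -7}
  ]
}}

```text
time: 3.22
tool_pos: [0.5419, -0.0106, 0.1207]
tool_rot: [0.711, 0.093, 0.693, 0.078]
contact_force: [0.1, 0.2, 0.1]
gripper_width: 1.003
```

```bash
python3 look2.py 0 -4.7 .61 -.1125 .12
```

```text
[ 0.61   -0.1125  0.12  ]
from [ 0.5419 -0.0106  0.1207] xyz [-0.876 -3.916  2.817] axyz [ 0.704  0.181 -2.79 ] rows>= 3.0
```

>>> {"op": "drive_tool", "data": {
  "series": [
    {"x": -0.9,"y": -3.9,"z": 2.8,"ax": 0.7,"ay": 0.2,"az": -2.8},
    {"x": -0.9,"y": -3.9,"z": 2.8,"ax": 0.7,"ay": 0.2,"az": -2.8},
    {"x": -0.9,"y": -3.9,"z": 2.8,"ax": 0.7,"ay": 0.2,"az": -2.8},
    {"x": -0.9,"y": -3.9,"z": 2.8,"ax": 0.7,"ay": 0.2,"az": -2.8},
    {"x": -0.9,"y": -3.9,"z": 2.8,"ax": 0.7,"ay": 0.2,"az": -2.8}
  ]
}}

```text
time: 3.63
tool_pos: [0.6059, -0.1088, 0.1151]
tool_rot: [0.703, 0.031, 0.71, -0.025]
contact_force: [-0.7, 0.6, -0.8]
gripper_width: 1.005
```

```bash
python3 snap.py wrist w4; python3 - <<'E'
from m import *
import pickle
f=pickle.load(open("w4.pkl","rb"))
for a,c in packers(f):
    if a>800:print(a,c.mean(0).round(),[tuple(np.round(np.hstack(rect(f,c,z)),4)) for z in (.016,.02,.024)])
E
python3 look2.py 0 -4.7 .61 -.1125 .002
```

```text
3.6833 [ 0.6048 -0.1079  0.1146] [-0.3   0.13  1.73  0.01  1.29 -1.79] [ 0.5 -0.   0. ]
10147.5 [[248. 253.]] [(np.float64(0.6555), np.float64(-0.1185), np.float64(0.0619), np.float64(0.1229), np.float64(85.0076)), (np.float64(0.6536), np.float64(-0.1183), np.float64(0.0609), np.float64(0.1209), np.float64(85.0076)), (np.float64(0.6517), np.float64(-0.1181), np.float64(0.0599), np.float64(0.1189), np.float64(85.0076))]
6680.0 [[198.  38.]] [(np.float64(0.4861), np.float64(-0.1397), np.float64(0.0616), np.float64(0.0522), np.float64(81.1683)), (np.float64(0.487), np.float64(-0.1391), np.float64(0.0606), np.float64(0.0513), np.float64(81.1684)), (np.float64(0.4879), np.float64(-0.1386), np.float64(0.0595), np.float64(0.0505), np.float64(81.1682))]
[ 0.61   -0.1125  0.002 ]
from [ 0.6048 -0.1079  0.1146] xyz [ 4.501 -0.207  0.275] axyz [ 0.034 -0.13  -0.103] rows>= 3.0
```

View pics/w4.png

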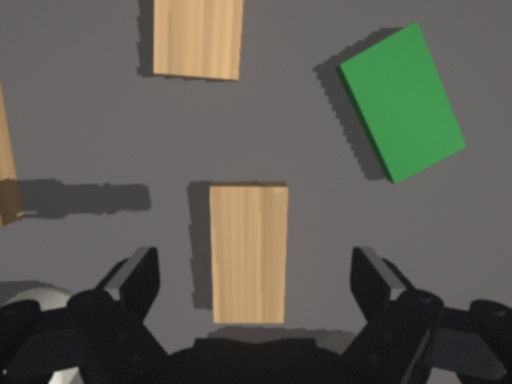

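>>> {"op": "drive_tool", "data": {
  "series": [
    {"x": 1.5,"y": -0.24,"z": 0.25,"ax": 0,"ay": -0.1,"az": -0.1},
    {"x": 3,"y": -0.24,"z": 0.25,"ax": 0,"ay": -0.1,"az": -0.1},
    {"x": 4,"y": -0.24,"z": 0.25,"ax": 0,"ay": -0.1,"az": -0.1},
    {"x": 4.45,"y": -0.24,"z": 0.25,"ax": 0,"ay": -0.1,"az": -0.1},
    {"x": 4.45,"y": -0.24,"z": 0.25,"ax": 0,"ay": -0.1,"az": -0.1}
  ]
}}

```text
time: 4.1
tool_pos: [0.605, -0.1115, -0.001]
tool_rot: [0.703, 0.029, 0.71, -0.027]
contact_force: [-0.3, -0.3, 0.2]
gripper_width: 0.999
```

```bash
python3 snap.py wrist w5;python3 look2.py 0 -5 .6108 -.1145 .002
```

```text
4.15 [ 0.607  -0.1122  0.0016] [-0.3   0.28  1.77  0.    1.1  -1.8 ] [-0.2  0.1  0.7]
[ 0.6108 -0.1145  0.002 ]
from [ 0.607  -0.1122  0.0016] xyz [-0.018 -0.081  0.16 ] axyz [ 0.092 -0.072 -0.019] rows>= 1.0
```

View pics/w5.png

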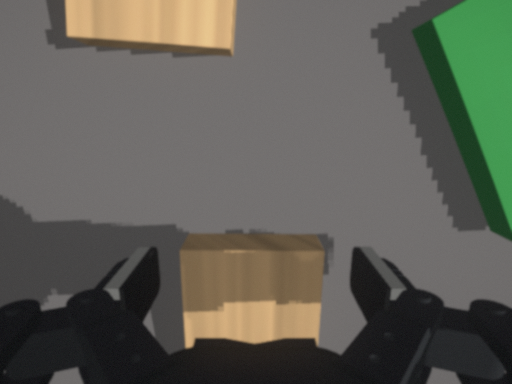

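>>> {"op": "drive_tool", "data": {
  "hand": 0,
  "series": [
    {"x": 0,"y": -0.05,"z": 0.12,"ax": 0,"ay": 0,"az": 0},
    {"x": 0,"y": -0.05,"z": 0.12,"ax": 0,"ay": 0,"az": 0},
    {"x": 0,"y": -0.05,"z": 0.12,"ax": 0,"ay": 0,"az": 0},
    {"x": 0,"y": -0.05,"z": 0.12,"ax": 0,"ay": 0,"az": 0},
    {"x": 0,"y": -0.05,"z": 0.12,"ax": 0,"ay": 0,"az": 0}
  ]
}}

```text
time: 4.57
tool_pos: [0.6135, -0.1153, 0.0058]
tool_rot: [0.707, 0.028, 0.706, -0.028]
contact_force: [-0.7, 0.4, 6.6]
gripper_width: 0.681
```

>>> {"op": "drive_tool", "data": {
  "series": [
    {"x": 0,"y": 0,"z": 0,"ax": 0,"ay": 0,"az": 0},
    {"x": 0,"y": 0,"z": 0,"ax": 0,"ay": 0,"az": 0},
    {"x": -0.5,"y": 0,"z": 0,"ax": 0,"ay": 0,"az": 0},
    {"x": -1,"y": 0,"z": 0,"ax": 0,"ay": 0,"az": 0},
    {"x": -1.5,"y": 0,"z": 0,"ax": 0,"ay": 0,"az": 0}
  ]
}}

```text
time: 4.98
tool_pos: [0.6108, -0.1146, 0.041]
tool_rot: [0.705, 0.029, 0.708, -0.028]
contact_force: [-0.8, -0.9, -0.8]
gripper_width: 0.681
```

```bash
python3 snap.py wrist w6; python3 look2.py 0 -5 .6108 -.1145 .002
```

```text
5.0333 [ 0.613  -0.1152  0.0444] [-0.31  0.23  1.75  0.    1.16 -1.8 ] [ 2.3 -0.7  0.7]
[ 0.6108 -0.1145  0.002 ]
from [ 0.613  -0.1152  0.0444] xyz [ 1.695  0.02  -0.092] axyz [ 0.081  0.011 -0.001] rows>= 2.0
```

View pics/w6.png

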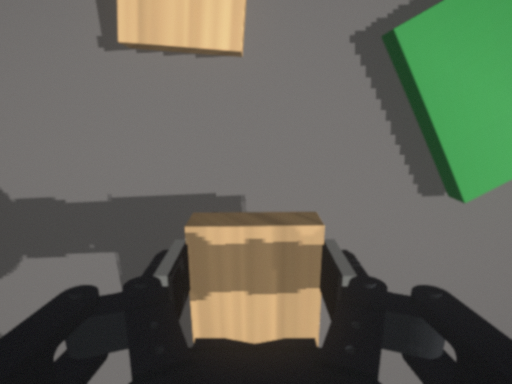

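>>> {"op": "drive_tool", "data": {
  "series": [
    {"x": -1.7,"y": 0,"z": 0,"ax": 0,"ay": 0,"az": 0},
    {"x": -3.4,"y": 0,"z": -1.5,"ax": 0,"ay": 0,"az": 0},
    {"x": -3.6,"y": 1,"z": -3,"ax": -1.4,"ay": 0,"az": 0},
    {"x": -3.6,"y": 2,"z": -4,"ax": -2.8,"ay": 0,"az": 0},
    {"x": -3.6,"y": 3,"z": -5,"ax": -4.2,"ay": 0,"az": 0}
  ]
}}

```text
time: 5.45
tool_pos: [0.4934, -0.031, 0.133]
tool_rot: [0.7, -0.102, 0.7, 0.102]
contact_force: [0.6, 1.3, -0.7]
gripper_width: 0.681
```

```bash
python3 look2.py 0 83 .4228 .09 .12
```

```text
[0.4228 0.09   0.12  ]
from [ 0.4934 -0.031   0.133 ] xyz [ 0.523  5.444 -1.322] axyz [-1.3278e+01  9.0000e-03 -3.0000e-03] rows>= 10.0
```

>>> {"op": "drive_tool", "data": {
  "series": [
    {"x": 0,"y": 4,"z": -1,"ax": -7,"ay": 0,"az": 0},
    {"x": 0,"y": 4,"z": -1,"ax": -7,"ay": 0,"az": 0},
    {"x": 0,"y": 4,"z": -1,"ax": -7,"ay": 0,"az": 0},
    {"x": 0,"y": 4,"z": -1,"ax": -7,"ay": 0,"az": 0},
    {"x": 0,"y": 4,"z": -1,"ax": -7,"ay": 0,"az": 0}
  ]
}}

```text
time: 5.87
tool_pos: [0.4405, 0.0593, 0.1313]
tool_rot: [0.635, -0.308, 0.636, 0.31]
contact_force: [1.1, -0.5, -0.4]
gripper_width: 0.68
```

```bash
python3 look2.py 0 83 .4228 .09 .12
```

```text
[0.4228 0.09   0.12  ]
from [0.4405 0.0593 0.1313] xyz [0.455 1.315 0.529] axyz [-6.221e+00  5.000e-03 -3.500e-02] rows>= 5.0
```

>>> {"op": "drive_tool", "data": {
  "series": [
    {"x": 0.4,"y": 1.3,"z": 0.3,"ax": -6.2,"ay": 0,"az": 0},
    {"x": 0.4,"y": 1.3,"z": 0.3,"ax": -6.2,"ay": 0,"az": 0},
    {"x": 0.4,"y": 1.3,"z": 0.3,"ax": -6.2,"ay": 0,"az": 0},
    {"x": 0.4,"y": 1.3,"z": 0.3,"ax": -6.2,"ay": 0,"az": 0},
    {"x": 0.4,"y": 1.3,"z": 0.3,"ax": -6.2,"ay": 0,"az": 0}
  ]
}}

```text
time: 6.28
tool_pos: [0.4204, 0.0844, 0.1213]
tool_rot: [0.53, -0.466, 0.531, 0.468]
contact_force: [0.2, 0.1, -0.5]
gripper_width: 0.681
```

```bash
python3 look2.py 0 83 .4228 .09 .012; python3 snap.py wrist w7;  python3 snap.py top t7; python3 snap.py scene s7
```

```text
[0.4228 0.09   0.012 ]
from [0.4204 0.0844 0.1213] xyz [ 4.373 -0.08   0.23 ] axyz [-0.059  0.014 -0.037] rows>= 3.0
6.3333 [0.4205 0.0843 0.1213] [ 0.02 -0.35  2.16  0.    1.33 -2.99] [-0.2  0.7 -1.1]
6.3833 [0.4205 0.0842 0.1213] [ 0.02 -0.35  2.16  0.    1.33 -2.99] [-0.1  0.5 -0.8]
6.4333 [0.4206 0.0842 0.1213] [ 0.02 -0.35  2.16  0.    1.33 -2.99] [-0.5  0.4 -2.1]
```

View pics/w7.png

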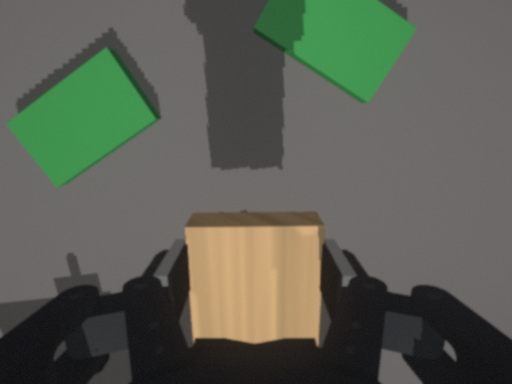

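View pics/s7.png

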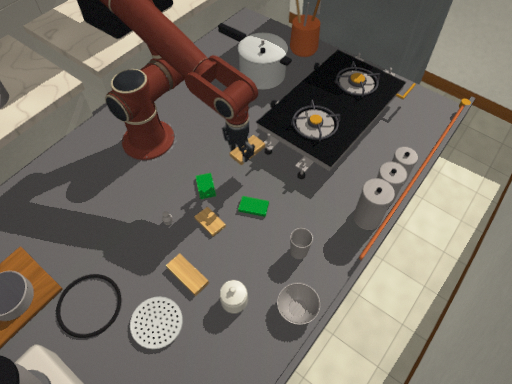

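>>> {"op": "drive_tool", "data": {
  "series": [
    {"x": 1.5,"y": -0.08,"z": 0.1,"ax": 0,"ay": 0,"az": 0},
    {"x": 3,"y": -0.08,"z": 0.1,"ax": 0,"ay": 0,"az": 0},
    {"x": 4,"y": -0.08,"z": 0.1,"ax": 0,"ay": 0,"az": 0},
    {"x": 4.35,"y": -0.08,"z": 0.1,"ax": 0,"ay": 0,"az": 0},
    {"x": 4.35,"y": -0.08,"z": 0.1,"ax": 0,"ay": 0,"az": 0}
  ]
}}

```text
time: 6.85
tool_pos: [0.42, 0.0865, 0.0096]
tool_rot: [0.53, -0.463, 0.535, 0.468]
contact_force: [0.2, -0.5, -1.1]
gripper_width: 0.68
```

```bash
python3 look2.py 0 83 .4228 .09 .006; python3 snap.py wrist w8;  python3 snap.py top t8
```

```text
[0.4228 0.09   0.006 ]
from [0.42   0.0865 0.0096] xyz [ 0.145 -0.095  0.154] axyz [-0.131  0.003 -0.116] rows>= 1.0
6.9 [0.4219 0.0866 0.0118] [ 0.03 -0.17  2.22  0.    1.1  -2.98] [ 0.2  0.1 -0.8]
6.95 [0.4234 0.0866 0.0132] [ 0.03 -0.17  2.22  0.    1.09 -2.98] [ 0.5  0.2 -0.9]
```

View pics/w8.png

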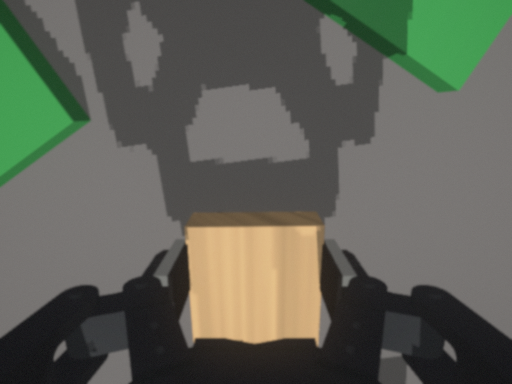

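View pics/t8.png

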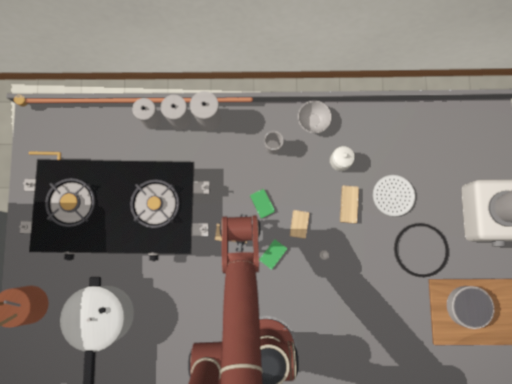

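>>> {"op": "drive_tool", "data": {
  "series": [
    {"x": 0.15,"y": 0,"z": 0,"ax": 0,"ay": 0,"az": 0},
    {"x": 0.3,"y": 0,"z": 0,"ax": 0,"ay": 0,"az": 0},
    {"x": 0.3,"y": 0,"z": 0,"ax": 0,"ay": 0,"az": 0},
    {"x": 0.3,"y": 0,"z": 0,"ax": 0,"ay": 0,"az": 0}
  ]
}}

```text
time: 7.28
tool_pos: [0.4237, 0.0867, 0.0057]
tool_rot: [0.532, -0.465, 0.532, 0.466]
contact_force: [0.5, 0.5, 0.8]
gripper_width: 0.679
```

>>> {"op": "drive_tool", "data": {
  "hand": 0.85,
  "series": [
    {"x": 0,"y": 0,"z": 0,"ax": 0,"ay": 0,"az": 0},
    {"x": 0,"y": 0,"z": 0,"ax": 0,"ay": 0,"az": 0},
    {"x": 0,"y": 0,"z": 0,"ax": 0,"ay": 0,"az": 0}
  ]
}}

```text
time: 7.53
tool_pos: [0.4222, 0.0867, 0.0046]
tool_rot: [0.531, -0.464, 0.533, 0.467]
contact_force: [0.7, -0.4, -0.0]
gripper_width: 0.852
```

```bash
python3 look2.py 0 83 .4316 .1615 .006; python3 snap.py wrist w9; python3 snap.py scene s9; python3 - <<'E'
import cv2
a=cv2.imread("pics/s9.png"); cv2.imwrite("pics/s9z.png",cv2.convertScaleAbs(cv2.resize(a[120:190,220:320],None,fx=8,fy=8,interpolation=cv2.INTER_CUBIC),alpha=1.5))
E
```

```text
[0.4316 0.1615 0.006 ]
from [0.4222 0.0867 0.0046] xyz [-0.052  0.025  3.016] axyz [-0.12   0.014 -0.052] rows>= 2.0
7.5833 [0.4222 0.0866 0.0045] [ 0.03 -0.15  2.22  0.    1.08 -2.98] [ 0.1 -0.5 -0.3]
7.6333 [0.4222 0.0867 0.0044] [ 0.03 -0.15  2.22  0.    1.08 -2.98] [ 0.3 -0.3  0.4]
```

View pics/w9.png

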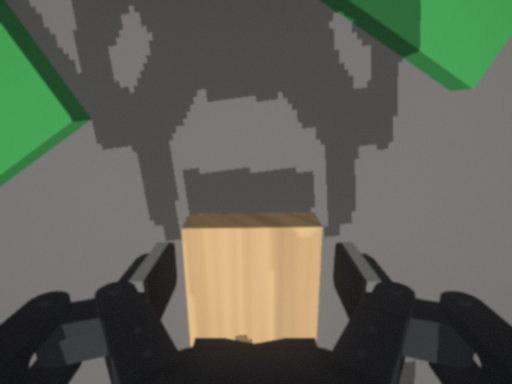

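View pics/s9z.png

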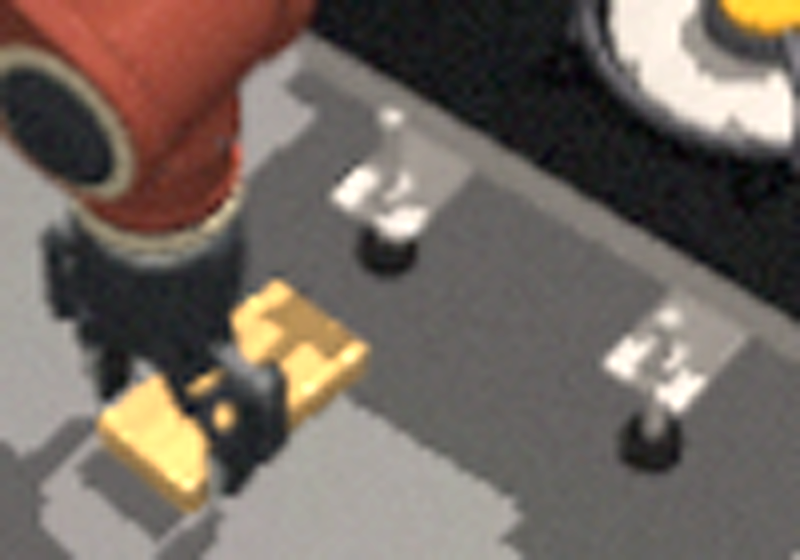

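```bash
python3 - <<'E'
from m import *
import pickle
f=pickle.load(open("w9.pkl","rb"))
a=plane(f,184,227,.02);b=plane(f,322,227,.02);print(a,b,(a+b)/2, np.linalg.norm(a-b),np.degrees(np.arctan2(-(b-a)[0],(b-a)[1])))
f=pickle.load(open("s9.pkl","rb"))
# scene zoom 8x off (220,120): front far corner top (370,350) ; tail near top corner(195,490)
for u,v in [(370,350),(280,282),(197,488),(103,420)]: print(plane(f,220+u/8,120+v/8,.02).round(4))
E
```

```text
[0.44949767 0.06259736 0.02      ] [0.39164102 0.07047533 0.02      ] [0.42056935 0.06653634 0.02      ] 0.05839053511913223 82.24608260665579
[0.4703 0.181  0.02  ]
[0.4106 0.1877 0.02  ]
[0.456  0.0675 0.02  ]
[0.3963 0.071  0.02  ]
```

>>> {"op": "drive_tool", "data": {
  "hand": 0,
  "series": [
    {"x": -0.08,"y": 0,"z": 0,"ax": 0,"ay": 0,"az": 0},
    {"x": -0.08,"y": 0,"z": 0,"ax": 0,"ay": 0,"az": 0},
    {"x": -0.08,"y": 0,"z": 0,"ax": 0,"ay": 0,"az": 0},
    {"x": -0.08,"y": 0,"z": 0,"ax": 0,"ay": 0,"az": 0},
    {"x": -0.08,"y": 0,"z": 0,"ax": 0,"ay": 0,"az": 0}
  ]
}}

```text
time: 8.05
tool_pos: [0.4228, 0.0866, 0.0071]
tool_rot: [0.531, -0.464, 0.533, 0.467]
contact_force: [-0.5, -0.8, 4.0]
gripper_width: 0.682
```

>>> {"op": "drive_tool", "data": {
  "series": [
    {"x": 0,"y": 0,"z": 0.2,"ax": 0,"ay": 0,"az": 0},
    {"x": 0,"y": 0,"z": 0.4,"ax": 0,"ay": 0,"az": 0},
    {"x": 0,"y": 0,"z": 0.6,"ax": 0,"ay": 0,"az": 0},
    {"x": 0,"y": 0,"z": 0.8,"ax": 0,"ay": 0,"az": 0},
    {"x": 0,"y": 0,"z": 1,"ax": 0,"ay": 0,"az": 0}
  ]
}}

```text
time: 8.47
tool_pos: [0.4262, 0.1107, 0.0071]
tool_rot: [0.531, -0.465, 0.533, 0.467]
contact_force: [-1.2, -5.7, 5.3]
gripper_width: 0.68
```

>>> {"op": "drive_tool", "data": {
  "series": [
    {"x": 0,"y": 0,"z": 0.05,"ax": 0,"ay": 0,"az": 0},
    {"x": 0,"y": 0,"z": 0.1,"ax": 0,"ay": 0,"az": 0},
    {"x": 0,"y": 0,"z": 0.15,"ax": 0,"ay": 0,"az": 0},
    {"x": 0,"y": 0,"z": 0.2,"ax": 0,"ay": 0,"az": 0}
  ]
}}

```text
time: 8.8
tool_pos: [0.4268, 0.1156, 0.0071]
tool_rot: [0.531, -0.465, 0.533, 0.467]
contact_force: [-0.8, -3.9, 7.6]
gripper_width: 0.685
```

>>> {"op": "drive_tool", "data": {
  "series": [
    {"x": 0,"y": 0,"z": 0.05,"ax": 0,"ay": 0,"az": 0},
    {"x": 0,"y": 0,"z": 0.1,"ax": 0,"ay": 0,"az": 0},
    {"x": 0,"y": 0,"z": 0.15,"ax": 0,"ay": 0,"az": 0}
  ]
}}

```text
time: 9.05
tool_pos: [0.4273, 0.1192, 0.0071]
tool_rot: [0.531, -0.465, 0.533, 0.467]
contact_force: [-1.4, -4.3, 6.3]
gripper_width: 0.68
```

>>> {"op": "drive_tool", "data": {
  "series": [
    {"x": 0,"y": 0,"z": 0.05,"ax": 0,"ay": 0,"az": 0},
    {"x": 0,"y": 0,"z": 0.1,"ax": 0,"ay": 0,"az": 0}
  ]
}}

```text
time: 9.22
tool_pos: [0.4276, 0.1217, 0.0071]
tool_rot: [0.531, -0.465, 0.533, 0.467]
contact_force: [-0.3, -4.4, 6.0]
gripper_width: 0.682
```

>>> {"op": "drive_tool", "data": {
  "series": [
    {"x": 0,"y": 0,"z": 0.05,"ax": 0,"ay": 0,"az": 0},
    {"x": 0,"y": 0,"z": 0.1,"ax": 0,"ay": 0,"az": 0}
  ]
}}

```text
time: 9.38
tool_pos: [0.428, 0.1242, 0.0071]
tool_rot: [0.531, -0.465, 0.533, 0.467]
contact_force: [-1.2, -4.1, 6.1]
gripper_width: 0.677
```

>>> {"op": "drive_tool", "data": {
  "series": [
    {"x": 0,"y": 0,"z": 0.05,"ax": 0,"ay": 0,"az": 0},
    {"x": 0,"y": 0,"z": 0.1,"ax": 0,"ay": 0,"az": 0}
  ]
}}

```text
time: 9.55
tool_pos: [0.4283, 0.1267, 0.0071]
tool_rot: [0.531, -0.465, 0.533, 0.467]
contact_force: [-0.6, -4.7, 6.5]
gripper_width: 0.682
```

>>> {"op": "drive_tool", "data": {
  "series": [
    {"x": 0,"y": 0,"z": 0.05,"ax": 0,"ay": 0,"az": 0},
    {"x": 0,"y": 0,"z": 0.1,"ax": 0,"ay": 0,"az": 0}
  ]
}}

```text
time: 9.72
tool_pos: [0.4286, 0.1291, 0.0071]
tool_rot: [0.531, -0.465, 0.533, 0.467]
contact_force: [-1.1, -4.0, 6.2]
gripper_width: 0.682
```

>>> {"op": "drive_tool", "data": {
  "series": [
    {"x": 0,"y": 0,"z": 0.05,"ax": 0,"ay": 0,"az": 0},
    {"x": 0,"y": 0,"z": 0.1,"ax": 0,"ay": 0,"az": 0},
    {"x": 0,"y": 0,"z": 0.15,"ax": 0,"ay": 0,"az": 0},
    {"x": 0,"y": 0,"z": 0.2,"ax": 0,"ay": 0,"az": 0}
  ]
}}

```text
time: 10.05
tool_pos: [0.4293, 0.1341, 0.0071]
tool_rot: [0.531, -0.465, 0.533, 0.467]
contact_force: [-2.1, -4.6, 6.4]
gripper_width: 0.683
```

>>> {"op": "drive_tool", "data": {
  "series": [
    {"x": 0,"y": 0,"z": 0.05,"ax": 0,"ay": 0,"az": 0},
    {"x": 0,"y": 0,"z": 0.1,"ax": 0,"ay": 0,"az": 0},
    {"x": 0,"y": 0,"z": 0.15,"ax": 0,"ay": 0,"az": 0},
    {"x": 0,"y": 0,"z": 0.2,"ax": 0,"ay": 0,"az": 0}
  ]
}}

```text
time: 10.38
tool_pos: [0.4299, 0.1391, 0.0071]
tool_rot: [0.531, -0.465, 0.533, 0.467]
contact_force: [-0.2, -4.4, 5.8]
gripper_width: 0.683
```

```bash
python3 snap.py scene s10; python3 snap.py wrist w10; python3 - <<'E'
import cv2
a=cv2.imread("pics/s10.png"); cv2.imwrite("pics/s10z.png",cv2.convertScaleAbs(cv2.resize(a[120:190,220:320],None,fx=8,fy=8,interpolation=cv2.INTER_CUBIC),alpha=1.8))
E
```

```text
10.4333 [0.4299 0.1393 0.0071] [ 0.15 -0.1   2.17  0.    1.08 -2.86] [-0.7 -3.1  6.3]
10.4833 [0.4299 0.1393 0.0071] [ 0.15 -0.1   2.17  0.    1.08 -2.86] [-0.3 -2.7  5.4]
```

View pics/s10z.png

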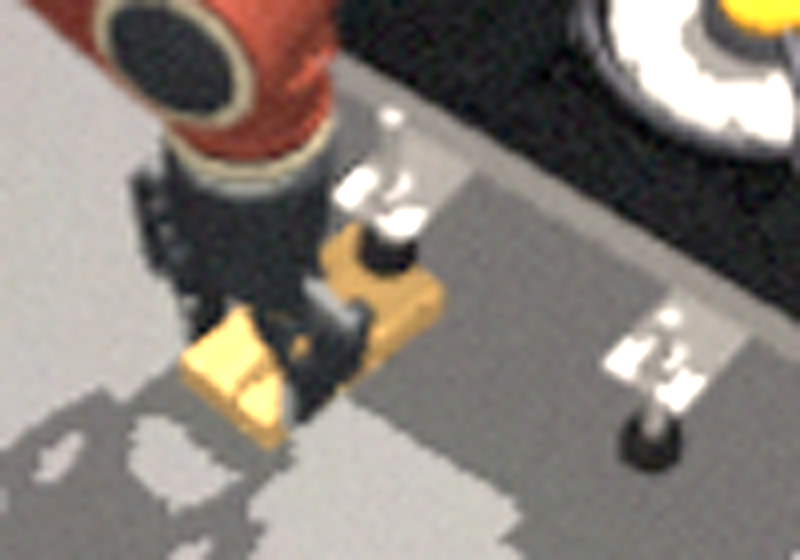

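View pics/w10.png

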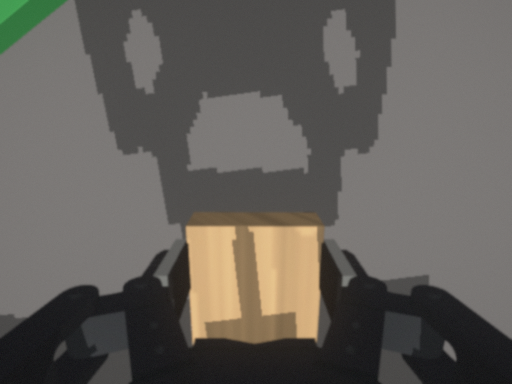

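>>> {"op": "drive_tool", "data": {
  "series": [
    {"x": 0,"y": 0,"z": 0.08,"ax": 0,"ay": 0,"az": 0},
    {"x": 0,"y": 0,"z": 0.16,"ax": 0,"ay": 0,"az": 0},
    {"x": 0,"y": 0,"z": 0.24,"ax": 0,"ay": 0,"az": 0},
    {"x": 0,"y": 0,"z": 0.32,"ax": 0,"ay": 0,"az": 0},
    {"x": 0,"y": 0,"z": 0.4,"ax": 0,"ay": 0,"az": 0}
  ]
}}

```text
time: 10.9
tool_pos: [0.4312, 0.149, 0.0071]
tool_rot: [0.531, -0.465, 0.533, 0.467]
contact_force: [-1.2, -4.5, 5.7]
gripper_width: 0.677
```

>>> {"op": "drive_tool", "data": {
  "series": [
    {"x": 0,"y": 0,"z": 0.1,"ax": 0,"ay": 0,"az": 0},
    {"x": 0,"y": 0,"z": 0.2,"ax": 0,"ay": 0,"az": 0},
    {"x": 0,"y": 0,"z": 0.3,"ax": 0,"ay": 0,"az": 0},
    {"x": 0,"y": 0,"z": 0.4,"ax": 0,"ay": 0,"az": 0},
    {"x": 0,"y": 0,"z": 0.5,"ax": 0,"ay": 0,"az": 0}
  ]
}}

```text
time: 11.32
tool_pos: [0.4328, 0.1614, 0.0071]
tool_rot: [0.531, -0.465, 0.533, 0.467]
contact_force: [-0.5, -3.9, 6.4]
gripper_width: 0.682
```

```bash
python3 snap.py scene s11; python3 snap.py wrist w11; python3 - <<'E'
import cv2,pickle
from h import *
a=cv2.imread("pics/s11.png"); cv2.imwrite("pics/s11z.png",cv2.convertScaleAbs(cv2.resize(a[120:190,220:320],None,fx=8,fy=8,interpolation=cv2.INTER_CUBIC),alpha=1.8))
f=pickle.load(open("w11.pkl","rb"))
a=plane(f,186,227,.02);b=plane(f,323,227,.02);print((a+b)/2)
E
```

```text
11.3667 [0.4329 0.1618 0.0071] [ 0.2  -0.08  2.15  0.    1.07 -2.81] [-0.6 -2.5  5.7]
11.4167 [0.4329 0.1618 0.0071] [ 0.2  -0.08  2.15  0.    1.07 -2.81] [-0.6 -2.7  5.9]
[0.43072873 0.14275887 0.02      ]
```

View pics/s11z.png

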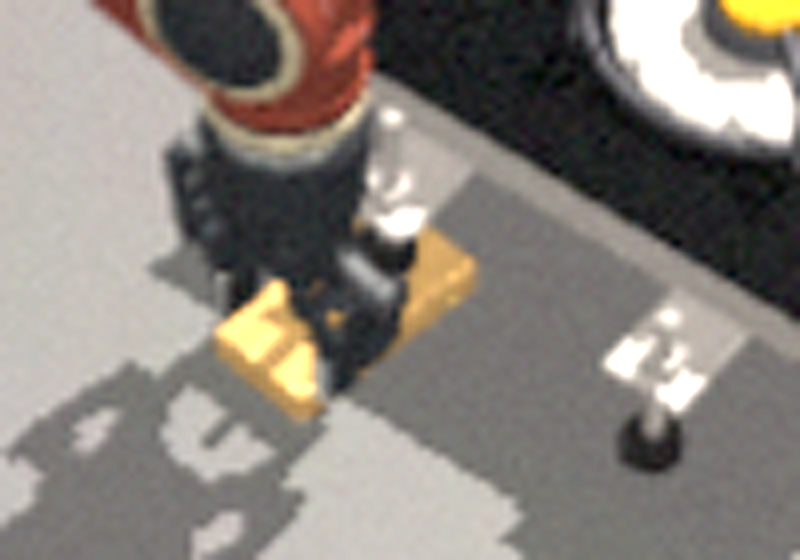

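View pics/w11.png

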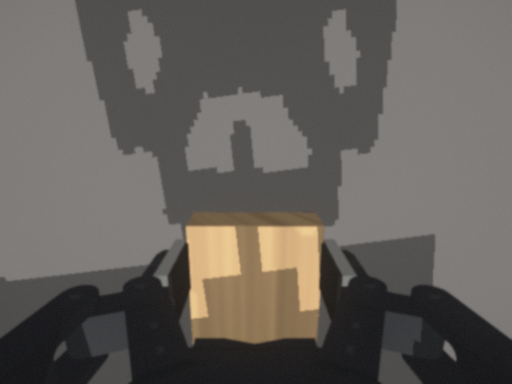

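>>> {"op": "drive_tool", "data": {
  "hand": 0.9,
  "series": [
    {"x": 0,"y": 0,"z": 0,"ax": 0,"ay": 0,"az": 0},
    {"x": 0,"y": 0,"z": 0,"ax": 0,"ay": 0,"az": 0},
    {"x": 0,"y": 0,"z": 0,"ax": 0,"ay": 0,"az": 0},
    {"x": 0,"y": 0,"z": 0,"ax": 0,"ay": 0,"az": 0}
  ]
}}

```text
time: 11.75
tool_pos: [0.432, 0.1622, 0.0061]
tool_rot: [0.531, -0.464, 0.533, 0.467]
contact_force: [-0.4, -0.8, 0.9]
gripper_width: 0.901
```

>>> {"op": "drive_tool", "data": {
  "series": [
    {"x": -0.1,"y": 0,"z": -0.3,"ax": 0,"ay": 0,"az": 0},
    {"x": -0.2,"y": 0,"z": -0.8,"ax": 0,"ay": 0,"az": 0},
    {"x": -0.2,"y": 0,"z": -1.6,"ax": 0,"ay": 0,"az": 0},
    {"x": -0.5,"y": 0,"z": -2.4,"ax": 0,"ay": 0,"az": 0},
    {"x": -1.5,"y": 0,"z": -2.8,"ax": 0,"ay": 0,"az": 0}
  ]
}}

```text
time: 12.17
tool_pos: [0.4192, 0.0909, 0.0406]
tool_rot: [0.529, -0.462, 0.536, 0.469]
contact_force: [-0.0, 0.7, -1.7]
gripper_width: 0.901
```

>>> {"op": "drive_tool", "data": {
  "series": [
    {"x": -1.5,"y": 0,"z": 0,"ax": 0,"ay": 0,"az": 0},
    {"x": -3,"y": 0,"z": -1,"ax": 0,"ay": 0,"az": 0},
    {"x": -4,"y": 0,"z": -2,"ax": 0,"ay": 0,"az": 0},
    {"x": -4,"y": 0,"z": -3,"ax": 0,"ay": 0,"az": 0},
    {"x": -4,"y": 0,"z": -3,"ax": 0,"ay": 0,"az": 0}
  ]
}}

```text
time: 12.58
tool_pos: [0.4153, 0.0177, 0.1468]
tool_rot: [0.534, -0.464, 0.535, 0.462]
contact_force: [0.1, 0.8, -0.8]
gripper_width: 0.899
```

```bash
python3 snap.py scene s12; python3 snap.py wrist w12; python3 snap.py top t12; python3 - <<'E'
import cv2,pickle
from h import *
a=cv2.imread("pics/s12.png"); cv2.imwrite("pics/s12z.png",cv2.convertScaleAbs(cv2.resize(a[120:190,220:320],None,fx=8,fy=8,interpolation=cv2.INTER_CUBIC),alpha=1.5))
E
```

```text
12.6333 [0.4144 0.0193 0.145 ] [-0.13 -0.42  2.17 -0.    1.39 -3.14] [-0.   0.4 -0.4]
12.6833 [0.4138 0.0202 0.1438] [-0.13 -0.42  2.17 -0.    1.39 -3.14] [ 0.6  0.2 -0.9]
12.7333 [0.4135 0.0208 0.1432] [-0.13 -0.42  2.17 -0.    1.39 -3.14] [-0.1 -0.2 -0.6]
```

View pics/s12z.png

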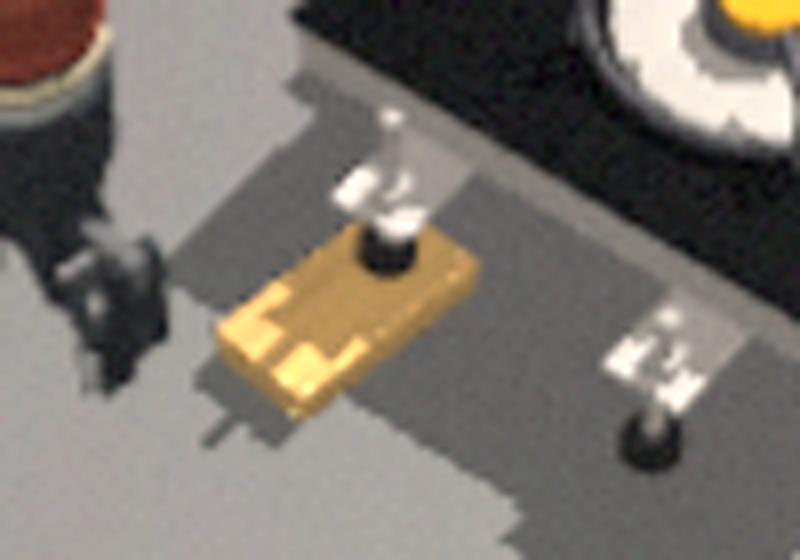

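View pics/w12.png

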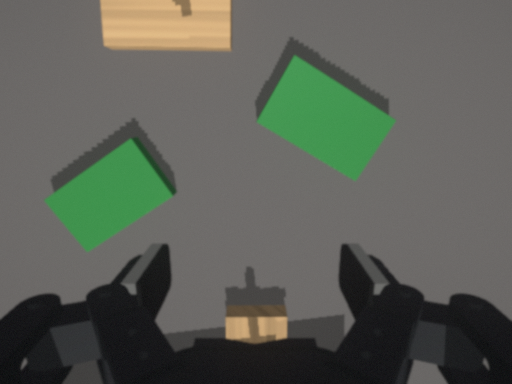

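View pics/t12.png

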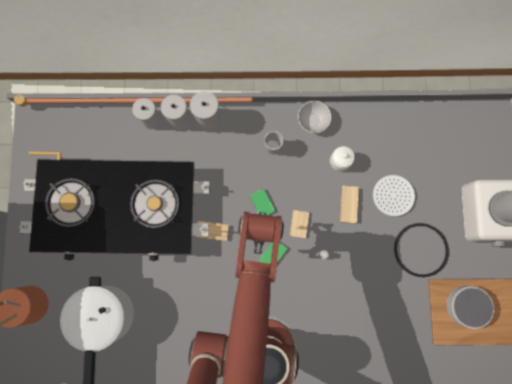

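>>> {"op": "drive_tool", "data": {
  "series": [
    {"x": 0,"y": 0,"z": -1,"ax": 7,"ay": 0,"az": 0},
    {"x": 0,"y": 0,"z": -1,"ax": 7,"ay": 0,"az": 0},
    {"x": 0,"y": 0,"z": -1,"ax": 7,"ay": 0,"az": 0},
    {"x": 0,"y": 0,"z": -1,"ax": 7,"ay": 0,"az": 0},
    {"x": 0,"y": 0,"z": -1,"ax": 7,"ay": 0,"az": 0}
  ]
}}

```text
time: 13.15
tool_pos: [0.4099, -0.003, 0.1424]
tool_rot: [0.646, -0.281, 0.651, 0.283]
contact_force: [1.4, 0.1, 0.2]
gripper_width: 0.903
```

```bash
python3 look3.py 50 .3; python3 - <<'E'
import pickle
from h import *
f=pickle.load(open("s12.pkl","rb"))
P=[plane(f,220+u/8,120+v/8,.02) for u,v in [(478,262),(300,400),(218,330)]]
F=plane(f,220+388/8,120+257/8,.0215)
ax=(P[0]-P[1])[:2];L=np.linalg.norm(ax);ax/=L; n=np.array([-ax[1],ax[0]])
tail=(P[1]+P[2])[:2]/2; d=F[:2]-tail
print(np.round(P,4),F.round(4),"L",L,"W",np.linalg.norm(P[1]-P[2]),"foot from tail",d@ax,"lat",d@n)
E
```

```text
[0.4322     0.10762128 0.10929694]
from [ 0.4099 -0.003   0.1424] xyz [1.318 2.358 3.852] axyz [ 8.747 -4.17   9.38 ] rows>= 10.0
[[0.479  0.2565 0.02  ]
 [0.4623 0.137  0.02  ]
 [0.4053 0.1462 0.02  ]] [0.4432 0.2312 0.0215] L 0.12069640402404151 W 0.05767430194038174 foot from tail 0.09007539776436488 lat 0.003102555688637784
```

>>> {"op": "drive_tool", "data": {
  "series": [
    {"x": 0.5,"y": 1.2,"z": 1.5,"ax": 4.4,"ay": -2.1,"az": 4.7},
    {"x": 0.5,"y": 1.2,"z": 1.5,"ax": 4.4,"ay": -2.1,"az": 4.7},
    {"x": 0.5,"y": 1.2,"z": 1.5,"ax": 4.4,"ay": -2.1,"az": 4.7},
    {"x": 0.5,"y": 1.2,"z": 1.5,"ax": 4.4,"ay": -2.1,"az": 4.7},
    {"x": 0.5,"y": 1.2,"z": 1.5,"ax": 4.4,"ay": -2.1,"az": 4.7}
  ]
}}

```text
time: 13.57
tool_pos: [0.4137, 0.045, 0.1303]
tool_rot: [0.672, 0.011, 0.674, 0.306]
contact_force: [-0.2, -0.7, 0.1]
gripper_width: 0.898
```

```bash
python3 look3.py 50 .3
```

```text
[0.4322     0.10762128 0.10929694]
from [0.4137 0.045  0.1303] xyz [1.752 1.384 1.598] axyz [ 4.375 -2.082  4.629] rows>= 5.0
```

>>> {"op": "drive_tool", "data": {
  "series": [
    {"x": 1.7,"y": 1.4,"z": 1.6,"ax": 4.4,"ay": -2.1,"az": 4.6},
    {"x": 1.7,"y": 1.4,"z": 1.6,"ax": 4.4,"ay": -2.1,"az": 4.6},
    {"x": 1.7,"y": 1.4,"z": 1.6,"ax": 4.4,"ay": -2.1,"az": 4.6},
    {"x": 1.7,"y": 1.4,"z": 1.6,"ax": 4.4,"ay": -2.1,"az": 4.6},
    {"x": 1.7,"y": 1.4,"z": 1.6,"ax": 4.4,"ay": -2.1,"az": 4.6}
  ]
}}

```text
time: 13.98
tool_pos: [0.4314, 0.1076, 0.1098]
tool_rot: [0.641, 0.299, 0.641, 0.297]
contact_force: [0.0, 0.4, -0.2]
gripper_width: 0.9
```

```bash
python3 snap.py wrist w13; python3 - <<'E'
import cv2
a=cv2.imread("pics/w13.png"); cv2.imwrite("pics/w13z.png",cv2.convertScaleAbs(cv2.resize(a[120:270,180:360],None,fx=4,fy=4,interpolation=cv2.INTER_CUBIC),alpha=1.6))
E
```

```text
14.0333 [0.4301 0.1073 0.1082] [-0.41 -0.13  2.19  0.78  1.54 -2.19] [-1.2 -0.6 -1.4]
```

View pics/w13z.png

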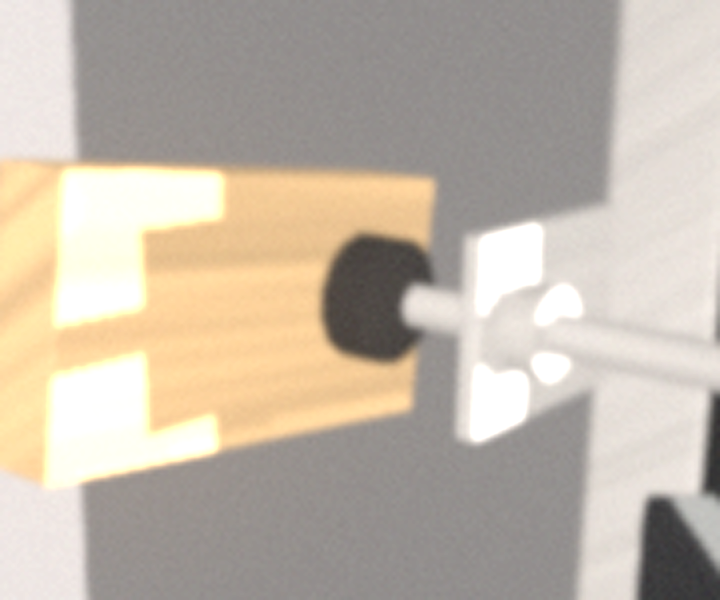

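```bash
python3 - <<'E'
import pickle
from h import *
f=pickle.load(open("w13.pkl","rb")); g=lambda u,v,z:plane(f,180+u/4,120+v/4,z)
c=[g(435,178,.02),g(410,408,.02),g(48,487,.02),g(62,165,.02)]
print(np.round(c,4),[np.linalg.norm(c[i]-c[(i+1)%4]).round(4) for i in range(4)])
for z in (.02,.0215,.023,.025):
    print(z,g(323,300,z).round(4))
print("bracket edge",g(465,238,.062).round(4),g(456,438,.062).round(4))
E
```

```text
[[0.4184 0.2672 0.02  ]
 [0.4778 0.2582 0.02  ]
 [0.4611 0.1392 0.02  ]
 [0.4005 0.1467 0.02  ]] [np.float64(0.0601), np.float64(0.1201), np.float64(0.061), np.float64(0.1217)]
0.02 [0.4412 0.222  0.02  ]
0.0215 [0.4406 0.2202 0.0215]
0.023 [0.44   0.2183 0.023 ]
0.025 [0.4391 0.2158 0.025 ]
bracket edge [0.4199 0.2164 0.062 ] [0.4633 0.2154 0.062 ]
```

>>> {"op": "drive_tool", "data": {
  "series": [
    {"x": -1,"y": 0,"z": 0,"ax": 0,"ay": 0,"az": 0},
    {"x": -2,"y": 0,"z": 0,"ax": 0,"ay": 0,"az": 0},
    {"x": -2,"y": 0,"z": 0,"ax": 0,"ay": 0,"az": 0},
    {"x": -2,"y": 0,"z": 0,"ax": 0,"ay": 0,"az": 0},
    {"x": -2,"y": 0,"z": 0,"ax": 0,"ay": 0,"az": 0}
  ]
}}

```text
time: 14.45
tool_pos: [0.4319, 0.0692, 0.143]
tool_rot: [0.643, 0.296, 0.641, 0.297]
contact_force: [-0.1, -0.8, -0.6]
gripper_width: 0.898
```

```bash
python3 - <<'E'
from h import *
p,R,s=cur(); print(p,s["joint_vel"].round(3),s["contact_force"])
print(workorder.job_done())
E
```

```text
[0.43192701 0.06920971 0.143011  ] [0.004 0.004 0.015 0.003 0.002 0.001] [-0.11651694 -0.77017722 -0.56600907]
the job is handed in; nothing more can be done
None
```

I slid the medium packer (20 mm) under the hanging foot, which is the front leg, and handed the job in at about 14.5 s.

- **Fit:** It went in with about 4–6 N of push, which is only its sliding friction on the granite.
- **Position:** The last wrist and scene views put the foot's centre about 29–30 mm inside the packer's front edge. It sits about 3 mm off the packer's long centreline.
- **Gap over the granite:** My estimates disagreed, at roughly 17.5–21 mm from the first views and 20–22.8 mm from a closer one. The last view, which reproduced the packer's known length and width to about 1–2 mm, gave about 22.5 mm. On that basis the medium fits with about 2.5 mm to spare, and the 24 mm thick one would not go.
- **Not tried:** I did not try the thin or thick packer under the foot. I ruled out the thick one by measurement only.
- **Other things:** The thin and thick packers and the kitchen things showed no movement by eye in the last top view. I did not measure their positions again. The gripper was open and clear of everything at hand-in.

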